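# Proof-pull a newly glued tool peg with a spring balance

### The arm

A 7-joint arm with a two-finger parallel gripper is mounted at the origin on a cart in front of the work surface, level with it; the furniture and walls round the work are solid. World frame = base frame: x ahead of the robot, y to its left, z up, the work surface at z = 0. Lengths are in m, angles in rad, forces in N, time in s.
With the tool pointing down it reaches from about 0.4 to 0.85 m from the base axis. Payload 10.4 kg.
Tool frame: the origin (TCP) lies on the centre line of the jaws, within the pads' length; the fingertips stand 17 mm ahead of it and the grasp point (between the pads) lies 2 mm behind it (manip.tcp_to_tips is the distance from the TCP to the fingertips, in m); z points along the fingers, x is the direction in which the jaws open and shut, and the axes are right-handed (so a half turn about z gives the same grasp; the last joint's range is limited). The gripper opens to 85 mm and grips with 20 to 120 N. Pads are 22 mm wide; open, the fingers measure 114 mm over their backs; the gripper's body (76 mm by 85 mm) begins 54 mm behind the grasp point. The pads swing forward as they close: fully open they stand 13 mm farther back than shut.
Start: joints at [1.289, 0.332, -0.065, 1.46, 0.022, 1.35, -0.088], TCP at [0.16, -0.604, 0.248] pointing down, gripper open.
Joint ranges: [-2.6, 2.6], [-0.5, 2.12], [-1.47, 1.34], [0.16, 2.42], [-1.27, 4.41], [0.06, 2.06], [-2.6, 2.6]. Speed limits (rad/s): [2.22, 2.22, 2.79, 2.79, 3.14, 3.14, 3.14].

### API

Orientations are given as a unit quaternion [x, y, z, w].
In Python, from workcell import manip gives the robot as it stands.
- The arm moves only by the shell command python3 -m pendant 'ROWS' [FORCE]. ROWS is JSON, a list of rows, each a list of 3 entries, a list of its own where there are three numbers: the shift along the world's x, y, z in cm, then the turn, a rotation vector about the world's x, y, z in degrees, then the closure in counts, from 0 (fully open) to 255 (shut). A call has 1 to 12 rows; each row shifts and turns the pose as measured when the row begins; what a row does not reach is not made up. A row lasts 1/8 s, in which the tool goes at most 62.5 mm and 10.7 degrees, less where a joint would pass 70% of its speed; a pose out of reach is approached as far as the arm can. A call is refused whole if a number of a shift passes 6.25 or a number of a turn 10.7, either way. A call with a gripper value outside its range is refused whole. The fingers move at their own pace and stop on an object; FORCE is the grip in N (left out, the last holds). Time passes only in rows, so rows that do not move let the fingers close. It gives the time, the measured TCP pose, the force and the opening at its end, in the units of the state.
- manip.get_obs(): the state, without advancing time (a new reading comes with each control period).
- manip.camera(name): name is "scene" or "top" or "wrist"; returns a dict with "pixels" (480x640x3 uint8, red, green, blue), "range_z" (480x640 float32, m along the optical axis (not along the pixel's ray), 0 where there is no reading), "K" (3x3 intrinsics, pixels), "dist" ([k1, k2, p1, p2, k3] as OpenCV has them; the pictures are not rectified), "origin" and "rotation" of the camera in the world; the wrist camera has in their place "hand_eye" (4x4, takes a point from camera to tool coordinates, whose origin is the TCP and whose axes are the tool frame's). Camera axes: x right, y down, z forward; pixel columns grow to the right and rows downward; lengths in m; the calibration is good to about 2 mm. A picture is of the moment at which its call begins: read the wrist's pose just before it.
- manip.hand_in(): hands the job in, once; it reports no verdict.
The state is a dict: "clock": time; "joint_pos": joint angles; "joint_velocities": joint speeds; "tau": joint torques, N m; "position": TCP position; "ee_rot": TCP orientation; "ft_force": force on the tool from outside, world axes, zero at the start; "torque": the same for the moment, N m; "grip_width": opening from 0.0 (shut) to 1.0 (fully open).
Only numpy, scipy, OpenCV 4.12 (cv2) and the standard library are available. Lean on these libraries where they do the work, as an engineer would, in place of code of your own. Each camera call takes 0.05 s, during which the arm holds its last target.

### The job

The pale peg in the green tool rail has just been glued in and needs its proof pull. Slip the steel eye of the spring balance down over the pale peg, with the balance lying square to the rail, then take the orange knob and draw the rod straight out until the tube's mouth stands in the green band of the rod, never well into the red. Finish while still holding the knob with the pull on the peg, and leave the glue bottle by the rail, the clamp and the tape measure where they are.

Things in the scene. Friction and masses are not known exactly. Their poses are not given: they have to be found in the camera images.
- balance: Loose tubular spring balance, 0.22 kg, lying on the bench. Aluminium tube 26 mm across and 90 mm long along the body's x axis between two black square end caps (34 x 34 mm, 14 mm long), on which it lies without rolling. Origin: under the middle of the tube, on the underside of the caps; the tube's axis is 17 mm above it. +x points to the steel eye at the tail, -x to the orange pull knob. From eye's end to knob's end 226 mm with the rod in. z is up.
- tube_mid (a point): Middle of the balance's aluminium tube, on its axis (17 mm above the caps' underside): the place to grip the balance (26 mm thick).
- eye (a point): Centre of the steel eye at the tail, 99 mm from the middle of the tube along the balance's +x. Flat ring, hole 22 mm, outside 34 mm, 6 mm thick, lying level with the hole upright; its underside is 14 mm above the bench when the balance lies flat. The neighbouring cap's face is 40 mm from the eye's centre.
- tube_mouth (a point): Centre of the brass-rimmed mouth of the tube, 60 mm from the middle of the tube along the balance's -x, where the white rod comes out. Out of it come, as the rod is drawn, three black lines (8, 16, 24 mm), then the green band, then the red band.
- draw_rod (a joint): How far the rod is drawn out of the tube, m: 0 fully in, 0.060 at its stop. The mouth stands in the green band from 0.034 to 0.046, in the red beyond. An inner spring draws the rod back in: about 2.2 N at 0, rising 0.22 N per mm to 11 N at 0.040.
- knob (a point): Middle of the orange pull knob's grip on its axis, moving with the rod: 87 mm from the middle of the tube along the balance's -x with the rod in. Ribbed cylinder 24 mm across, 39 mm long along the rod, with a 30 mm flange at its outer end; its axis is 17 mm above the bench when the balance lies flat. With the rod in there are 7 mm of rod between knob and tube.
- rail: Green painted wooden tool rail, 340 x 44 x 13 mm, lying flat and screwed to the bench (fixed). Origin under its middle; x along its length, y across it, z up. Three wooden pegs stand on it in a row, 80 mm apart, at its middle and 80 mm either side.
- peg_new: The pale new peg: wooden dowel 12 mm across, upright, fixed in the rail, 45 mm high with a rounded tip. Origin at its foot on the rail's top face (13 mm above the bench). It may be in any of the three places.
- peg_old_a: An old dark brown peg of the same size and origin, fixed in the rail.
- peg_old_b: The other old dark brown peg, the same.
- glue: Bystander: white glue bottle with a blue label and red nozzle, 57 mm across, 150 mm high, standing. Origin under its middle.
- clamp: Bystander: black-handled bar clamp lying flat, 204 x 260 x 24 mm. Origin under its middle.
- tape_measure: Bystander: yellow tape measure, 63 x 83 x 36 mm. Origin under its middle.
Things that resemble listed ones, but are neither listed nor needed, are in the scene too. Leave any purple look-alike of the balance alone.

How it is judged:
By the outcome, as a careful person would: the job done as asked, in the order asked, and still so for the second after the job is handed in, while the arm keeps its last pose, push and grip.
It also fails if it takes over 54 s, if anything falls off the work surface, if the arm or the gripper's body presses on something with over 40 N, if the wrist force passes 120 N, or if a joint passes its speed limit or range.

## Working session

There is one attempt and no reset: what is moved stays moved. The work goes in short steps, Python scripts to look and compute and a shell command to move; the robot and the scene stay as the last step left them, time stands still between calls to the robot, and variables do not carry over. Pictures are saved under pics/ and viewed, and the job is handed in when it is done.

```bash
mkdir -p pics; ls; python3 - <<'E'
from workcell import manip
import cv2,numpy as np
o=manip.get_obs(); print(o['clock'],o['position'],o['ee_rot'],o['grip_width'],manip.tcp_to_tips)
for n in('scene','top'):
    c=manip.camera(n); cv2.imwrite(f'pics/{n}0.png',c['pixels'][:,:,::-1]); np.savez(f'{n}0.npz',**c); print(n,c['origin'],c['rotation'],c['K'],c['dist'])
E
```

```text
pics
0.0 [ 0.15986209 -0.60383134  0.24750496] [ 7.92456608e-01 -6.09927855e-01 -6.04231180e-04 -4.13819741e-04] 1.0004366356797638 0.017
scene [-0.14032144  0.59592091  0.7221697 ] [-0.41574761  0.80340778 -0.38386913  0.18529529] [[440.10098618   0.         320.4637866 ]
 [  0.         440.10098618 236.36006176]
 [  0.           0.           1.        ]] [-0.00617018  0.          0.          0.          0.        ]
top [0.25588322 0.09135803 1.21589894] [-0.68875212  0.71772839 -0.07340496  0.0714016 ] [[462.28917458   0.         327.74227553]
 [  0.         462.28917458 236.48991296]
 [  0.           0.           1.        ]] [-0.10556489  0.          0.          0.          0.        ]
```

View pics/scene0.png

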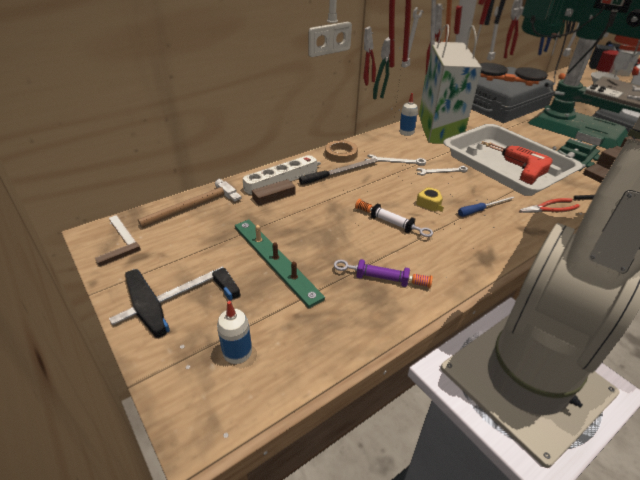

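View pics/top0.png

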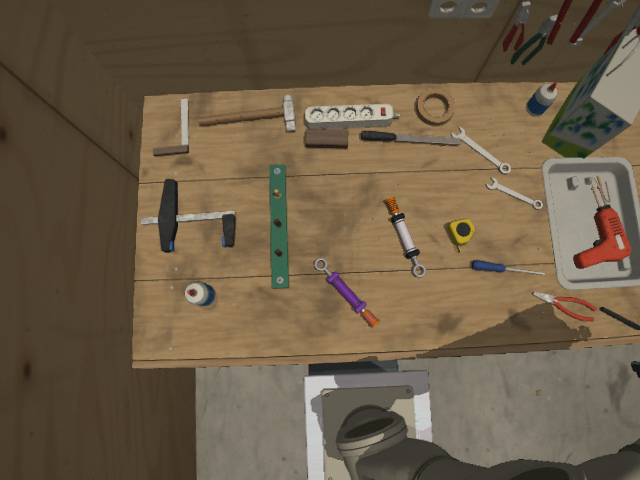

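```bash
cat >h.py <<'E'
import numpy as np,cv2
from scipy.spatial.transform import Rotation as R
def pix(c,uv,h):
    K,d=c['K'],c['dist']; r=np.asarray(c['rotation'])
    M=R.from_quat(r).as_matrix() if r.shape==(4,) else r
    p=cv2.undistortPoints(np.array(uv,float).reshape(-1,1,2),K,d)[:,0]
    ray=np.c_[p,np.ones(len(p))]@M.T; o=c['origin']
    return o+ray*((np.broadcast_to(h,len(p))-o[2])/ray[:,2])[:,None]
def load(n): return dict(np.load(n+'.npz'))
E
python3 - <<'E'
from h import *
c=load('top0');im=c['pixels'][:,:,::-1]
a=cv2.resize(im[150:310,250:450],None,fx=4,fy=4,interpolation=cv2.INTER_CUBIC); cv2.imwrite('pics/crop_top.png',a[:600,:800])
print(pix(c,[(419,270),(391,203),(277,193),(277,222),(277,252)],[.017,.017,.058,.058,.058]))
E
```

```text
[[ 0.40569662 -0.15253457  0.017     ]
 [ 0.59031407 -0.0914088   0.017     ]
 [ 0.61827749  0.2109106   0.058     ]
 [ 0.540242    0.21225603  0.058     ]
 [ 0.46175203  0.21372312  0.058     ]]
```

View pics/crop_top.png

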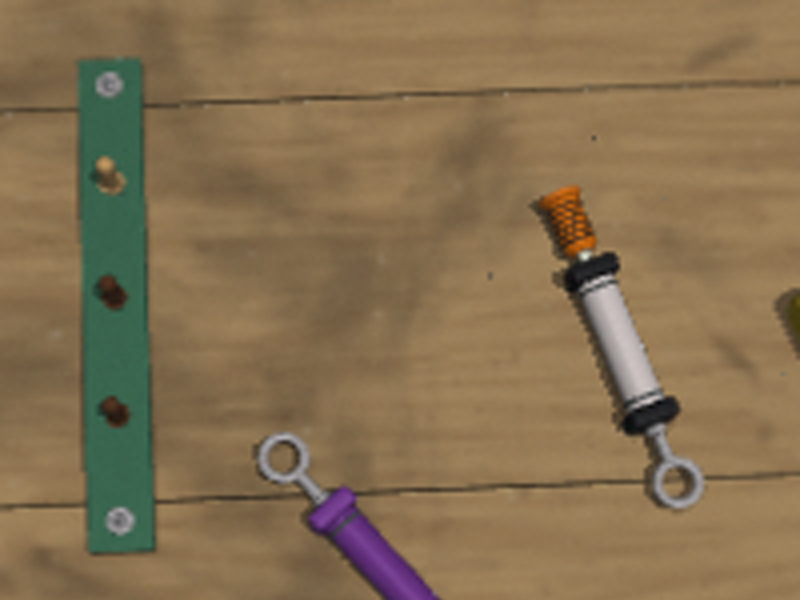

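The silver tube with black caps at top-view (405,235) is the balance. The purple one at (347,292) is the look-alike. The peg whose tip is at (276,191) is pale, and those at (278,222) and (279,252) are dark brown.

```bash
python3 - <<'E'
from h import *
c=load('top0')
cr=lambda l:[(250+x/4,150+y/4) for x,y in l]
n=['eye','capA','capB','knobend','paletip','s1','s2','old1tip','old2tip']
P=pix(c,cr([(677,482),(592,271),(651,412),(561,190),(105,161),(110,84),(120,520),(108,285),(111,403)]),[.017,.02,.02,.017,.056,.014,.014,.056,.056])
for a,b in zip(n,P):print(a,b.round(4))
d=P[5]-P[6];print('rail ang',np.degrees(np.arctan2(d[1],d[0])),'len',np.linalg.norm(d),'mid',(P[5]+P[6])/2, 'pale pred',(P[5]+P[6])/2+.08*d/np.linalg.norm(d))
d=P[0]-P[3];print('bal ang',np.degrees(np.arctan2(d[1],d[0])),np.linalg.norm(d))
# depth check scene
s=load('scene0');a=cv2.resize(s['pixels'][180:330,220:450,::-1],None,fx=3.4,fy=3.4,interpolation=cv2.INTER_CUBIC);cv2.imwrite('pics/crop_sc.png',a)
print(R.from_quat([ 0.792456608,-0.609927855,-0.0006,-0.0004]).as_matrix().round(3))
E
```

```text
eye [ 0.4044 -0.1531  0.017 ]
capA [ 0.5479 -0.1068  0.02  ]
capB [ 0.451  -0.1389  0.02  ]
knobend [ 0.6058 -0.0905  0.017 ]
paletip [0.6265 0.213  0.056 ]
s1 [0.6951 0.2131 0.014 ]
s2 [0.3951 0.212  0.014 ]
old1tip [0.5427 0.2124 0.056 ]
old2tip [0.4653 0.212  0.056 ]
rail ang 0.1999168910815889 len 0.30001130247482344 mid [0.54509224 0.212545   0.014     ] pale pred [0.62509175 0.21282414 0.014     ]
bal ang -162.7329924752728 0.21095611297677228
[[ 0.256 -0.967 -0.   ]
 [-0.967 -0.256  0.001]
 [-0.001  0.    -1.   ]]
```

View pics/crop_sc.png

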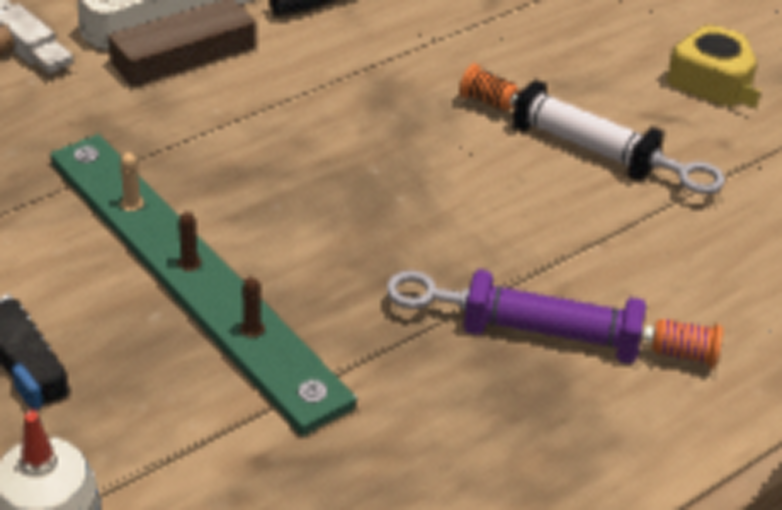

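```bash
python3 -m pendant '[[[3,4.2,0],[0,0,10.5],0],[[3,4.2,0],[0,0,10.5],0],[[3,4.2,0],[0,0,10.5],0],[[3,4.2,0],[0,0,10.5],0],[[3,4.2,0],[0,0,10.5],0],[[3,4.2,0],[0,0,10.5],0],[[3,4.2,0],[0,0,10.5],0],[[3,4.2,0],[0,0,10.5],0],[[2,3,0],[0,0,10.5],0]]' 60
cat >st.py <<'E'
from workcell import manip
from h import *
o=manip.get_obs();M=R.from_quat(o['ee_rot']).as_matrix()
print('t',round(o['clock'],2),'p',np.round(o['position'],4),'yaw',np.degrees(np.arctan2(M[1,0],M[0,0])).round(2),'zax',M[:,2].round(3),'F',np.round(o['ft_force'],1),'w',round(o['grip_width'],3),'j',np.round(o['joint_pos'],2))
E
python3 st.py
```

```text
clock: 1.23
position: [0.4223, -0.226, 0.2442]
ee_rot: [0.983, 0.185, -0.003, 0.001]
ft_force: [-0.8, -0.9, -0.1]
grip_width: 1.001
t 1.23 p [ 0.4223 -0.226   0.2442] yaw 21.35 zax [-0.005 -0.003 -1.   ] F [-0.8 -0.9 -0.1] w 1.001 j [ 0.92  0.05 -0.54  1.81  0.03  1.29  0.75]
```

```bash
python3 -m pendant '[[[1.2,1.6,0],[0,0,10.6],0],[[1.2,1.6,0],[0,0,10.6],0],[[1.2,1.6,0],[0,0,10.6],0],[[1.2,1.6,0],[0,0,10.6],0],[[1.2,1.6,0],[0,0,10.6],0],[[1.0,1.4,0],[0,0,10.6],0],[[0.8,1,0],[0,0,10.6],0],[[0.3,0.3,0],[0,0,10.6],0],[[0,0,0],[0,0,5],0]]'
python3 st.py
```

```text
clock: 2.35
position: [0.5054, -0.111, 0.2417]
ee_rot: [0.555, 0.832, -0.002, 0.001]
ft_force: [-0.6, 0.2, 0.2]
grip_width: 0.999
t 2.35 p [ 0.5054 -0.111   0.2417] yaw 112.56 zax [-0.001 -0.005 -1.   ] F [-0.6  0.2  0.2] w 0.999 j [ 0.81  0.17 -0.75  1.72  0.12  1.3   2.  ]
```

```bash
python3 -m pendant '[[[-0.6,-1.2,-4],[0,0,-5],0],[[0,0,-3],[0,0,0],0],[[0,0,0],[0,0,0],0]]'
cat >wr.py <<'E'
import sys
from workcell import manip
from h import *
n=sys.argv[1]
o=manip.get_obs();c=manip.camera('wrist')
T=np.eye(4);T[:3,:3]=R.from_quat(o['ee_rot']).as_matrix();T[:3,3]=o['position'];T=T@c['hand_eye']
c.pop('hand_eye');c['origin']=T[:3,3];c['rotation']=T[:3,:3]
np.savez(n+'.npz',**c);cv2.imwrite(f'pics/{n}.png',c['pixels'][:,:,::-1])
E
python3 st.py; python3 wr.py w1
```

```text
clock: 2.72
position: [0.4988, -0.1232, 0.1699]
ee_rot: [0.591, 0.807, -0.003, 0.001]
ft_force: [-0.1, 0.3, 0.6]
grip_width: 1.003
t 2.73 p [ 0.4988 -0.1232  0.1699] yaw 107.51 zax [-0.002 -0.005 -1.   ] F [-0.1  0.3  0.6] w 1.003 j [ 0.8   0.22 -0.72  1.82  0.16  1.16  1.9 ]
```

View pics/w1.png

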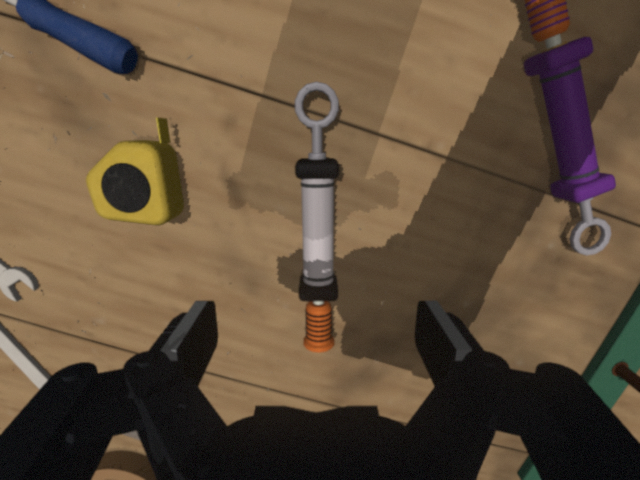

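```bash
python3 - <<'E'
from h import *
c=load('w1')
P=pix(c,[(317,105),(319,349),(317.5,168),(318.5,289)],[.017,.017,.02,.02]);print(P.round(4))
d=P[0]-P[1];print(np.degrees(np.arctan2(d[1],d[0])),np.linalg.norm(d))
u=d/np.linalg.norm(d);print('mid',P[0]-.099*u,P[1]+.110*u)
E
```

```text
[[ 0.4066 -0.1526  0.017 ]
 [ 0.6111 -0.0859  0.017 ]
 [ 0.4513 -0.1381  0.02  ]
 [ 0.5506 -0.1056  0.02  ]]
-161.93982081633624 0.2151613559850976
mid [ 0.5006768  -0.12192957  0.017     ] [ 0.5065346  -0.12001946  0.017     ]
```

```bash
python3 -m pendant '[[[0.1,0.1,-5],[0,0,0.5],0],[[0,0,-5],[0,0,0],0],[[0,0,-3],[0,0,0],0],[[0,0,0],[0,0,0],0]]'; python3 st.py
```

```text
clock: 3.28
position: [0.5051, -0.1237, 0.0446]
ee_rot: [0.588, 0.809, -0.001, 0.006]
ft_force: [-0.3, 0.6, 1.3]
grip_width: 0.999
t 3.27 p [ 0.5051 -0.1237  0.0446] yaw 107.96 zax [ 0.009 -0.009 -1.   ] F [-0.3  0.6  1.3] w 0.999 j [ 0.73  0.4  -0.67  1.92  0.32  0.92  1.79]
```

```bash
python3 -m pendant '[[[-0.4,0.1,-1.5],[0.5,0.5,0],0],[[0,0,-0.9],[0,0,0],0],[[0,0,0],[0,0,0],0]]'; python3 st.py
```

```text
clock: 3.65
position: [0.5036, -0.1235, 0.0232]
ee_rot: [0.588, 0.809, 0.001, 0.003]
ft_force: [-0.0, -0.0, 0.3]
grip_width: 1.006
t 3.65 p [ 0.5036 -0.1235  0.0232] yaw 107.93 zax [ 0.005 -0.002 -1.   ] F [-0.  -0.   0.3] w 1.006 j [ 0.72  0.43 -0.66  1.93  0.34  0.88  1.77]
```

```bash
python3 -m pendant '[[[-0.3,0.1,-0.3],[0,0.3,0],0],[[0,0,0],[0,0,0],150],[[0,0,0],[0,0,0],200],[[0,0,0],[0,0,0],255],[[0,0,0],[0,0,0],255],[[0,0,0],[0,0,0],255],[[0,0,0],[0,0,0],255]]' 70; python3 st.py
```

```text
clock: 4.53
position: [0.5014, -0.1227, 0.0216]
ee_rot: [0.588, 0.809, -0.001, 0.002]
ft_force: [-0.1, -0.2, 0.6]
grip_width: 0.28
t 4.53 p [ 0.5014 -0.1227  0.0216] yaw 107.93 zax [ 0.002 -0.003 -1.   ] F [-0.1 -0.2  0.6] w 0.28 j [ 0.72  0.43 -0.66  1.94  0.34  0.88  1.77]
```

```bash
python3 -m pendant '[[[0,0,4],[0,0,0],255],[[0,0,4],[0,0,0],255],[[0,0,2],[0,0,0],255],[[1,2,0],[0,0,-9],255],[[1,2,0],[0,0,-9],255],[[1,2,0],[0,0,-9],255],[[1,2,0],[0,0,-9],255],[[1,2,0],[0,0,-9],255],[[1,2,0],[0,0,-9],255],[[1,2,0],[0,0,-9],255],[[1,2,0],[0,0,-9],255]]'; python3 st.py
```

```text
clock: 5.9
position: [0.5784, 0.0397, 0.1194]
ee_rot: [0.958, 0.287, -0.003, -0.003]
ft_force: [0.3, 1.6, -2.3]
grip_width: 0.284
t 5.9 p [0.5784 0.0397 0.1194] yaw 33.38 zax [-0.008  0.004 -1.   ] F [ 0.3  1.6 -2.3] w 0.284 j [ 0.32  0.4  -0.56  1.7   0.23  1.11  0.27]
```

```bash
python3 -m pendant '[[[1.2,1.5,0],[0,0,-9],255],[[1.2,1.5,0],[0,0,-9],255],[[1.2,1.5,0],[0,0,-9],255],[[0.8,0.8,0],[0,0,-4.5],255],[[0,0,0],[0,0,0],255],[[0,0,0],[0,0,0],255]]'; python3 st.py; python3 wr.py w2; python3 - <<'E'
from workcell import manip
from h import *
for n in('scene','top'):
    c=manip.camera(n); np.savez(f'{n}1.npz',**c)
    x0,y0=(230,170) if n=='scene' else (250,150)
    cv2.imwrite(f'pics/{n}1.png',cv2.resize(c['pixels'][y0:y0+150,x0:x0+200,::-1],None,fx=4,fy=4,interpolation=cv2.INTER_CUBIC))
E
```

```text
clock: 6.65
position: [0.6212, 0.096, 0.1152]
ee_rot: [1.0, 0.009, -0.006, -0.004]
ft_force: [-0.2, -0.2, -2.3]
grip_width: 0.277
t 6.65 p [0.6212 0.096  0.1152] yaw 1.04 zax [-0.012  0.008 -1.   ] F [-0.2 -0.2 -2.3] w 0.277 j [ 0.13  0.49 -0.46  1.57  0.22  1.14 -0.36]
```

View pics/w2.png

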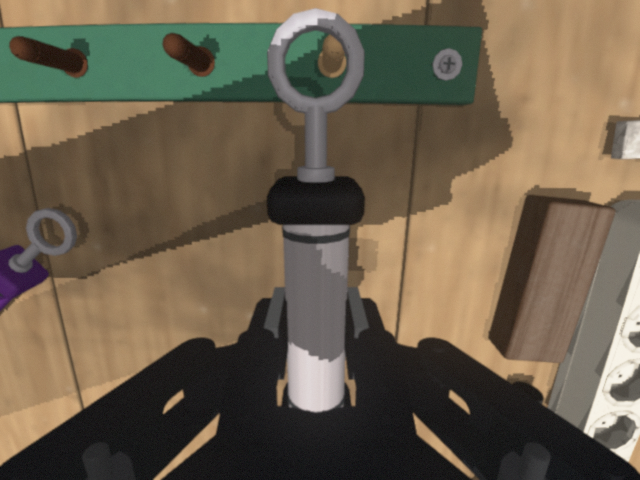

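View pics/top1.png

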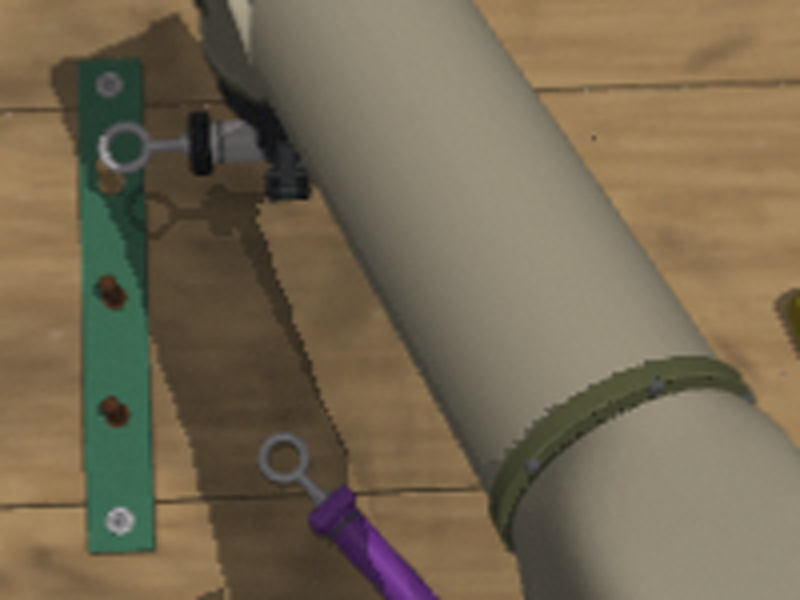

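View pics/scene1.png

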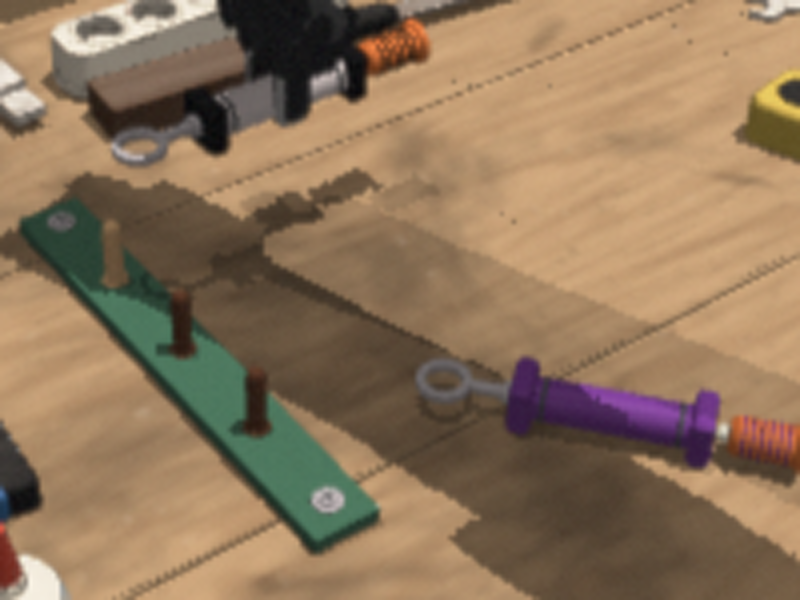

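```bash
python3 - <<'E'
from h import *
c=load('w2')
a=cv2.resize(c['pixels'][0:150,230:430,::-1],None,fx=4,fy=4,interpolation=cv2.INTER_CUBIC);cv2.imwrite('pics/w2c.png',a)
print(pix(c,[(316,62),(448,64)],[.1105,.014]).round(4))
for uv,h in [((333,42),.056),((333,68),.013)]: print(pix(c,[uv],h).round(4))
# top: eye in crop (124,147)
t=load('top1'); print('top eye',pix(t,[(250+125/4,150+147/4)],.1105).round(4))
E
```

```text
[[0.6195 0.1955 0.1105]
 [0.6977 0.2142 0.014 ]]
[[0.6268 0.2147 0.056 ]]
[[0.6285 0.2105 0.013 ]]
top eye [[0.6177 0.1946 0.1105]]
```

View pics/w2c.png

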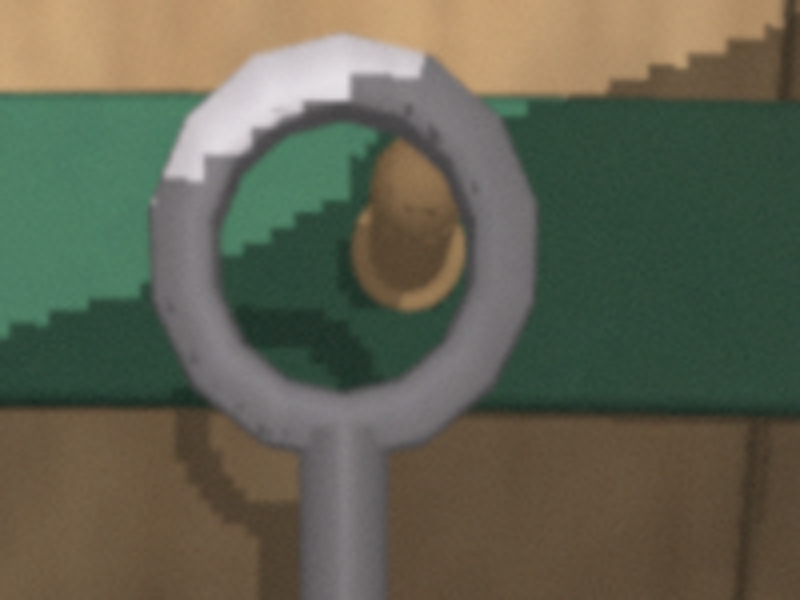

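```bash
python3 -m pendant '[[[0.6,1.75,0],[-0.5,-0.7,-1],255],[[0,0,0],[0,0,0],255],[[0,0,-2],[0,0,0],255],[[0,0,0],[0,0,0],255]]'; python3 st.py; python3 wr.py w3; python3 - <<'E'
from h import *
c=load('w3')
a=cv2.resize(c['pixels'][0:150,230:430,::-1],None,fx=4,fy=4,interpolation=cv2.INTER_CUBIC);cv2.imwrite('pics/w3c.png',a)
E
```

```text
clock: 7.3
position: [0.6269, 0.1102, 0.0938]
ee_rot: [1.0, -0.001, 0.0, 0.001]
ft_force: [-0.2, -0.4, -2.5]
grip_width: 0.279
t 7.3 p [0.6269 0.1102 0.0938] yaw -0.1 zax [ 0.    -0.002 -1.   ] F [-0.2 -0.4 -2.5] w 0.279 j [ 0.1   0.52 -0.45  1.58  0.25  1.1  -0.42]
```

View pics/w3c.png

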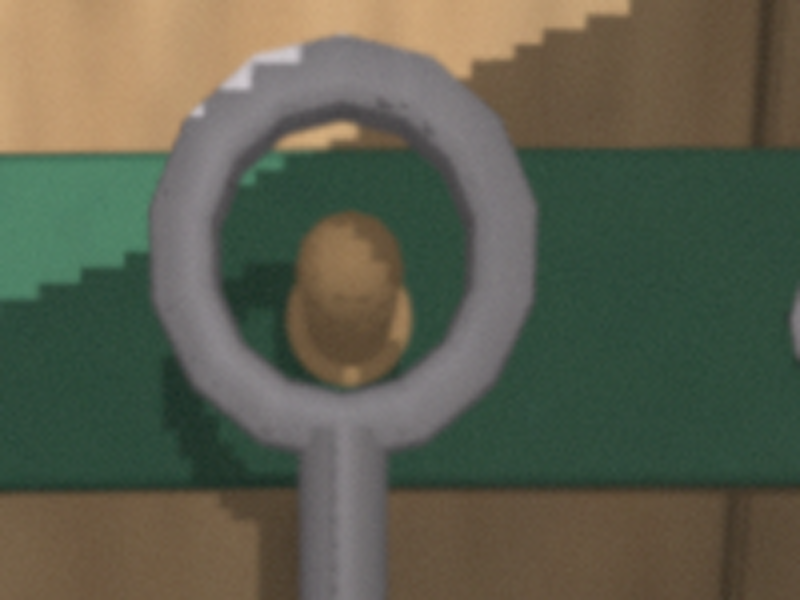

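```bash
python3 - <<'E'
from h import *
c=load('w3')
print(pix(c,[(316,61.5),(317.6,66)],[.0892,.054]).round(4), c['origin'])
E
```

```text
[[0.6273 0.2096 0.0892]
 [0.628  0.214  0.054 ]] [0.62712931 0.18664727 0.21814293]
```

```bash
python3 -m pendant '[[[0.05,0.35,0],[0,0,0],255],[[0,0,-1.2],[0,0,0],255],[[0,0,-0.8],[0,0,0],255],[[0,0,0],[0,0,0],255]]'; python3 st.py; python3 wr.py w4; python3 - <<'E'
from h import *
c=load('w4')
a=cv2.resize(c['pixels'][0:150,230:430,::-1],None,fx=4,fy=4,interpolation=cv2.INTER_CUBIC);cv2.imwrite('pics/w4c.png',a)
E
```

```text
clock: 7.85
position: [0.6284, 0.1133, 0.0738]
ee_rot: [1.0, -0.001, 0.001, 0.001]
ft_force: [0.1, -0.1, -2.0]
grip_width: 0.279
t 7.85 p [0.6284 0.1133 0.0738] yaw -0.15 zax [ 0.002 -0.002 -1.   ] F [ 0.1 -0.1 -2. ] w 0.279 j [ 0.09  0.55 -0.45  1.59  0.26  1.07 -0.43]
```

View pics/w4c.png

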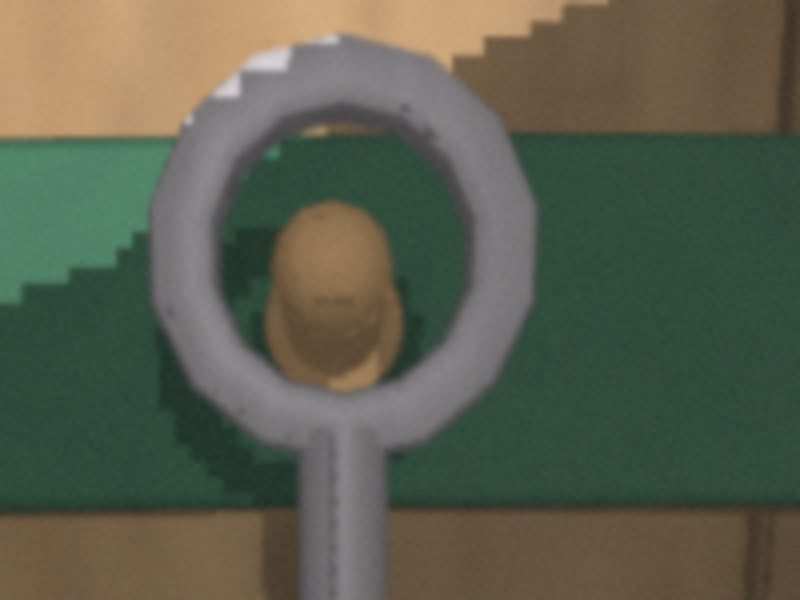

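```bash
python3 -m pendant '[[[-0.1,0.05,-1],[0,0,0],255],[[0,0,-1],[0,0,0],255],[[0,0,-1],[0,0,0],255],[[0,0,0],[0,0,0],255]]'; python3 st.py
```

```text
clock: 8.4
position: [0.6274, 0.1137, 0.0419]
ee_rot: [1.0, -0.001, 0.001, 0.001]
ft_force: [0.2, -0.6, -2.3]
grip_width: 0.278
t 8.4 p [0.6274 0.1137 0.0419] yaw -0.16 zax [ 0.003 -0.002 -1.   ] F [ 0.2 -0.6 -2.3] w 0.278 j [ 0.08  0.58 -0.44  1.61  0.28  1.01 -0.45]
```

```bash
python3 -m pendant '[[[0,0,-1],[0,0,0],255],[[0,0,-0.7],[0,0.1,0],255],[[0,0,-0.2],[0,0,0],255],[[0,0,0],[0,0,0],255]]'; python3 st.py; python3 wr.py w5;  python3 - <<'E'
from workcell import manip
from h import *
c=manip.camera('scene')
cv2.imwrite(f'pics/s5.png',cv2.resize(c['pixels'][170:320,230:430,::-1],None,fx=4,fy=4,interpolation=cv2.INTER_CUBIC))
E
```

```text
clock: 8.9
position: [0.6277, 0.1138, 0.0219]
ee_rot: [1.0, -0.001, 0.001, 0.001]
ft_force: [-0.3, -0.1, -2.9]
grip_width: 0.279
t 8.9 p [0.6277 0.1138 0.0219] yaw -0.16 zax [ 0.002 -0.002 -1.   ] F [-0.3 -0.1 -2.9] w 0.279 j [ 0.07  0.61 -0.43  1.62  0.29  0.98 -0.45]
```

View pics/w5.png

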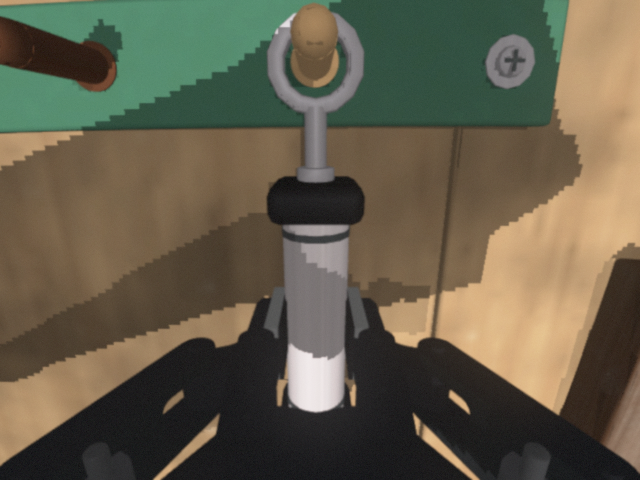

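View pics/s5.png

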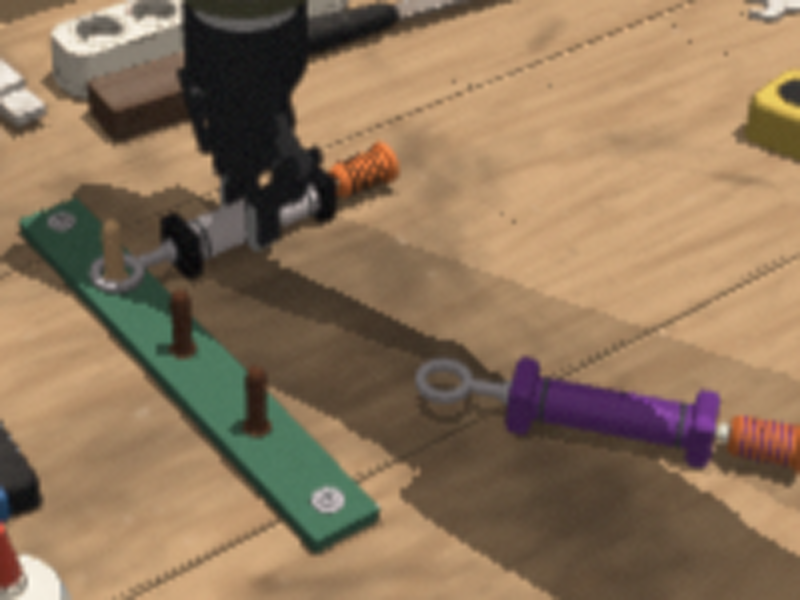

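The eye encircles the pale peg in both views (wrist (316,60), scene crop (115,270)), and the balance lies square to the rail. I'll take up the slack, release, and move to the knob.

```bash
python3 -m pendant '[[[0,-0.35,-0.05],[0,0,0.2],255],[[0,0,0],[0,0,0],255]]'; python3 st.py; python3 -m pendant '[[[0,-0.12,0],[0,0,0],255],[[0,0,0],[0,0,0],255]]'; python3 st.py
```

```text
clock: 9.25
position: [0.6279, 0.1104, 0.0219]
ee_rot: [1.0, 0.001, 0.001, 0.001]
ft_force: [0.0, 0.4, -2.5]
grip_width: 0.28
t 9.25 p [0.6279 0.1104 0.0219] yaw 0.08 zax [ 0.002 -0.002 -1.   ] F [ 0.   0.4 -2.5] w 0.28 j [ 0.08  0.61 -0.43  1.62  0.29  0.98 -0.45]
clock: 9.5
position: [0.6279, 0.1102, 0.0222]
ee_rot: [1.0, 0.001, 0.001, 0.0]
ft_force: [0.0, 1.5, -2.7]
grip_width: 0.276
t 9.5 p [0.6279 0.1102 0.0222] yaw 0.11 zax [ 0.003 -0.    -1.   ] F [ 0.   1.5 -2.7] w 0.276 j [ 0.08  0.61 -0.43  1.62  0.29  0.98 -0.44]
```

```bash
python3 -m pendant '[[[0,0,-0.15],[0,0,0],255],[[0,0,0],[0,0,0],130],[[0,0,0],[0,0,0],0],[[0,0,0],[0,0,0],0],[[0,0,3],[0,0,0],0],[[0,0,4],[0,0,0],0],[[0,-3,3],[0,0,0],0],[[0,-3,0],[0,0,0],0],[[0,-2.5,0],[0,0,0],0],[[0,0,0],[0,0,0],0]]'; python3 st.py; python3 wr.py w6
```

```text
clock: 10.75
position: [0.6285, 0.0213, 0.1254]
ee_rot: [1.0, 0.001, 0.003, 0.001]
ft_force: [-0.7, 0.4, -0.4]
grip_width: 0.998
t 10.75 p [0.6285 0.0213 0.1254] yaw 0.08 zax [ 0.005 -0.003 -1.   ] F [-0.7  0.4 -0.4] w 0.998 j [ 0.23  0.47 -0.44  1.58  0.22  1.14 -0.26]
```

View pics/w6.png

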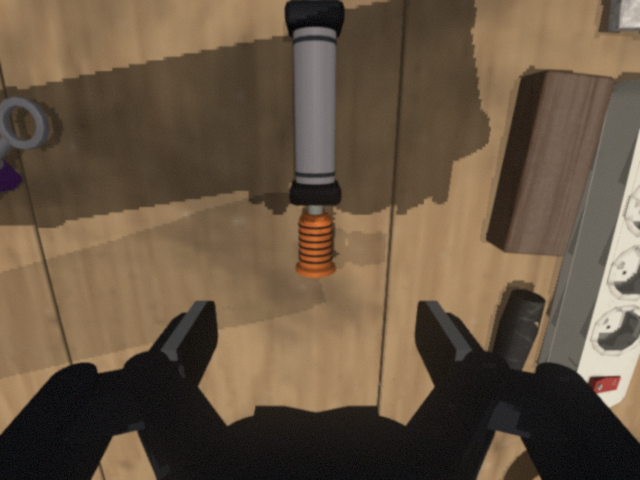

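```bash
python3 - <<'E'
from h import *
c=load('w6')
print(pix(c,[(316,212),(316.5,270),(316.5,190),(317,15)],[.02,.02,.02,.034]).round(4))
print(pix(c,[(492,240),(500,330)],[.02,.02]).round(4))
a=cv2.resize(c['pixels'][150:300,220:420,::-1],None,fx=4,fy=4,interpolation=cv2.INTER_CUBIC);cv2.imwrite('pics/w6c.png',a)
E
```

```text
[[0.6292 0.0446 0.02  ]
 [0.6296 0.0016 0.02  ]
 [0.6295 0.0597 0.02  ]
 [0.6296 0.1598 0.034 ]]
[[ 0.7546  0.0244  0.02  ]
 [ 0.7731 -0.0495  0.02  ]]
```

View pics/w6c.png

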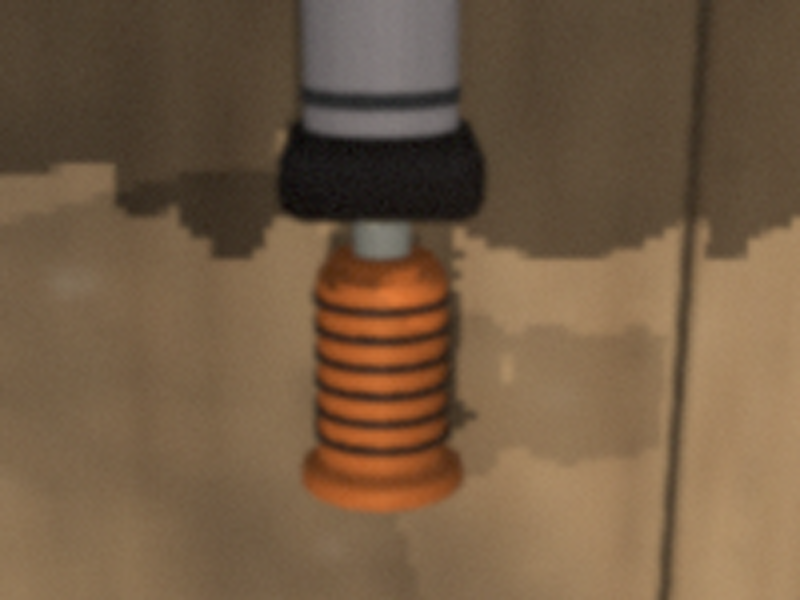

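```bash
python3 -m pendant '[[[0,0.05,-4],[0,0,0],0],[[0,0,-3.5],[0,0.3,0],0],[[0,0,-1.5],[0,0,0],0],[[0,0,0],[0,0,0],0]]'; python3 st.py
```

```text
clock: 11.3
position: [0.6286, 0.0295, 0.0341]
ee_rot: [1.0, 0.004, 0.001, -0.0]
ft_force: [0.3, -0.8, 0.7]
grip_width: 1.002
t 11.3 p [0.6286 0.0295 0.0341] yaw 0.49 zax [ 0.001  0.001 -1.   ] F [ 0.3 -0.8  0.7] w 1.002 j [ 0.2   0.57 -0.42  1.64  0.27  0.99 -0.3 ]
```

```bash
python3 -m pendant '[[[0.05,-0.75,-0.7],[0,0,-0.4],0],[[0,0,-0.6],[0,0,0],0],[[0,0,0],[0,0,0],0]]'; python3 st.py
```

```text
clock: 11.68
position: [0.6308, 0.022, 0.0231]
ee_rot: [1.0, 0.001, 0.003, -0.001]
ft_force: [0.0, 0.3, 0.1]
grip_width: 0.999
t 11.68 p [0.6308 0.022  0.0231] yaw 0.07 zax [ 0.005  0.001 -1.   ] F [0.  0.3 0.1] w 0.999 j [ 0.21  0.59 -0.41  1.64  0.27  0.96 -0.29]
```

```bash
python3 -m pendant '[[[-0.1,0,-0.25],[0,0.3,0],0],[[0,0,0],[0,0,0],150],[[0,0,0],[0,0,0],200],[[0,0,0],[0,0,0],255],[[0,0,0],[0,0,0],255],[[0,0,0],[0,0,0],255],[[0,0,0],[0,0,0],255]]' 80; python3 st.py
```

```text
clock: 12.55
position: [0.6303, 0.0221, 0.0218]
ee_rot: [1.0, 0.001, 0.001, -0.001]
ft_force: [-0.5, 0.9, 1.0]
grip_width: 0.249
t 12.55 p [0.6303 0.0221 0.0218] yaw 0.07 zax [ 0.001  0.001 -1.   ] F [-0.5  0.9  1. ] w 0.249 j [ 0.21  0.59 -0.41  1.64  0.27  0.97 -0.29]
```

```bash
python3 -m pendant '[[[0,-0.5,0],[0,0,0],255],[[0,-0.5,0],[0,0,0],255],[[0,-0.5,0],[0,0,0],255],[[0,0,0],[0,0,0],255]]'; python3 st.py
```

```text
clock: 13.05
position: [0.6304, 0.0091, 0.0218]
ee_rot: [1.0, 0.001, 0.001, -0.002]
ft_force: [0.0, 4.5, -0.3]
grip_width: 0.242
t 13.05 p [0.6304 0.0091 0.0218] yaw 0.17 zax [ 0.002  0.005 -1.   ] F [ 0.   4.5 -0.3] w 0.242 j [ 0.23  0.59 -0.41  1.64  0.27  0.97 -0.27]
```

```bash
python3 -m pendant '[[[0,-0.6,0],[-0.2,0,0],255],[[0,-0.6,0],[0,0,0],255],[[0,-0.6,0],[-0.2,0,0],255],[[0,-0.4,0],[0,0,0],255],[[0,0,0],[0,0,0],255]]'; python3 st.py; python3 wr.py w7;  python3 - <<'E'
from workcell import manip
from h import *
c=manip.camera('scene')
cv2.imwrite(f'pics/s7.png',cv2.resize(c['pixels'][190:290,240:373,::-1],None,fx=6,fy=6,interpolation=cv2.INTER_CUBIC))
E
```

```text
clock: 13.68
position: [0.6306, -0.0059, 0.0218]
ee_rot: [1.0, 0.004, 0.001, -0.003]
ft_force: [0.2, 8.2, 0.1]
grip_width: 0.245
t 13.68 p [ 0.6306 -0.0059  0.0218] yaw 0.42 zax [ 0.003  0.006 -1.   ] F [0.2 8.2 0.1] w 0.245 j [ 0.25  0.59 -0.41  1.64  0.26  0.96 -0.24]
```

View pics/w7.png

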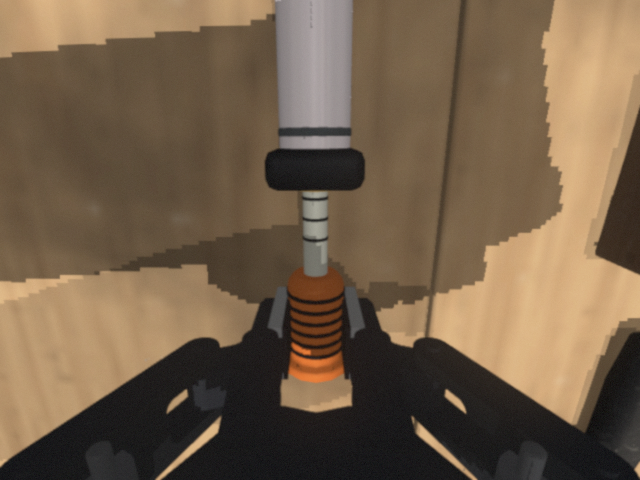

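View pics/s7.png

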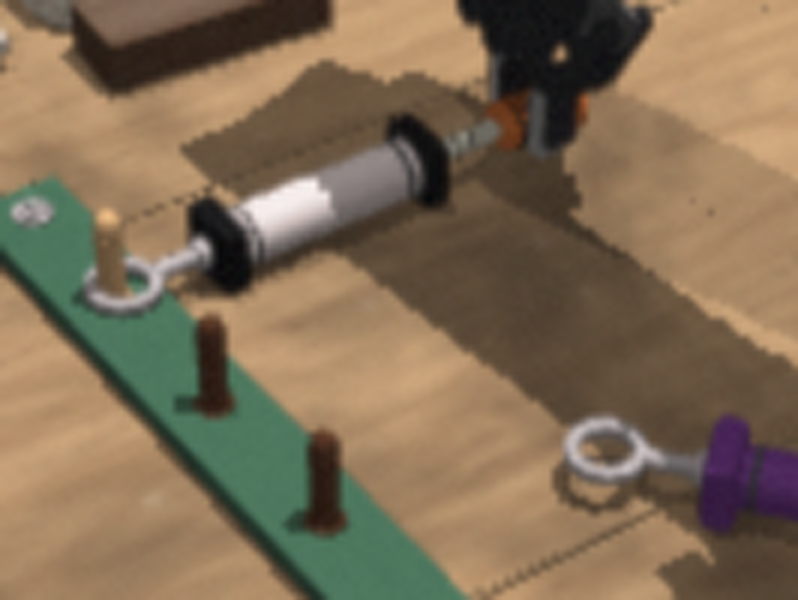

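```bash
python3 -m pendant '[[[0,-0.6,0],[-0.3,0,-0.4],255],[[0,-0.6,0],[0,0,0],255],[[0,-0.4,0],[-0.2,0,0],255],[[0,0,0],[0,0,0],255]]'; python3 st.py; python3 wr.py w8; python3 - <<'E'
from h import *
c=load('w8')
a=cv2.resize(c['pixels'][130:430,200:430,::-1],None,fx=2,fy=2,interpolation=cv2.INTER_CUBIC);cv2.imwrite('pics/w8c.png',a)
E
```

```text
clock: 14.28
position: [0.6307, -0.0123, 0.0219]
ee_rot: [1.0, 0.004, 0.002, -0.004]
ft_force: [1.1, 9.6, -1.2]
grip_width: 0.245
t 14.28 p [ 0.6307 -0.0123  0.0219] yaw 0.41 zax [ 0.004  0.008 -1.   ] F [ 1.1  9.6 -1.2] w 0.245 j [ 0.26  0.59 -0.41  1.64  0.26  0.96 -0.22]
```

View pics/w8c.png

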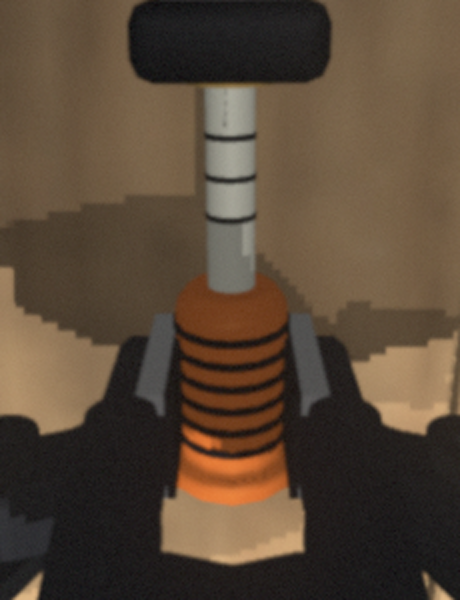

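```bash
python3 -m pendant '[[[0,-0.7,0],[-0.3,0,-0.3],255],[[0,-0.5,0],[-0.2,0,-0.2],255]]'; python3 st.py
```

```text
clock: 14.58
position: [0.6306, -0.0181, 0.0219]
ee_rot: [1.0, 0.002, 0.002, -0.003]
ft_force: [0.6, 10.8, -0.4]
grip_width: 0.249
t 14.57 p [ 0.6306 -0.0181  0.0219] yaw 0.19 zax [ 0.004  0.005 -1.   ] F [ 0.6 10.8 -0.4] w 0.249 j [ 0.27  0.59 -0.4   1.64  0.26  0.96 -0.22]
```

```bash
python3 wr.py w9; python3 st.py; python3 - <<'E'
from workcell import manip
from h import *
c=load('w9')
a=cv2.resize(c['pixels'][130:430,200:430,::-1],None,fx=2,fy=2,interpolation=cv2.INTER_CUBIC);cv2.imwrite('pics/w9c.png',a)
c=manip.camera('scene')
cv2.imwrite(f'pics/s9.png',cv2.resize(c['pixels'][190:290,240:373,::-1],None,fx=6,fy=6,interpolation=cv2.INTER_CUBIC))
E
python3 st.py
```

```text
t 14.62 p [ 0.6306 -0.0182  0.0218] yaw 0.18 zax [ 0.004  0.005 -1.   ] F [-0.1 10.3 -0.4] w 0.249 j [ 0.27  0.59 -0.4   1.64  0.26  0.96 -0.22]
t 14.68 p [ 0.6306 -0.0181  0.0219] yaw 0.18 zax [ 0.004  0.005 -1.   ] F [ 0.4 11.5 -0.5] w 0.245 j [ 0.27  0.59 -0.4   1.64  0.26  0.96 -0.22]
```

View pics/w9c.png

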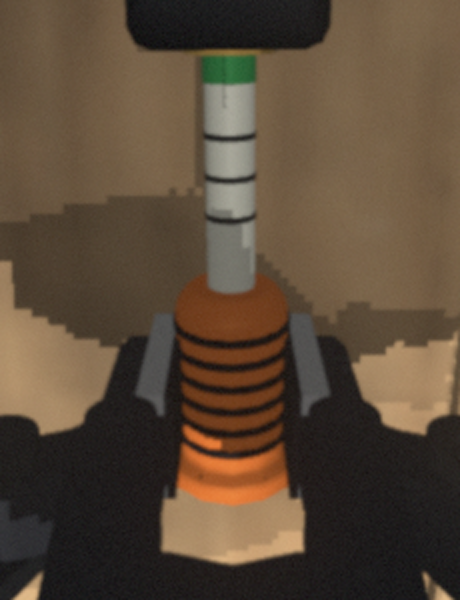

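View pics/s9.png

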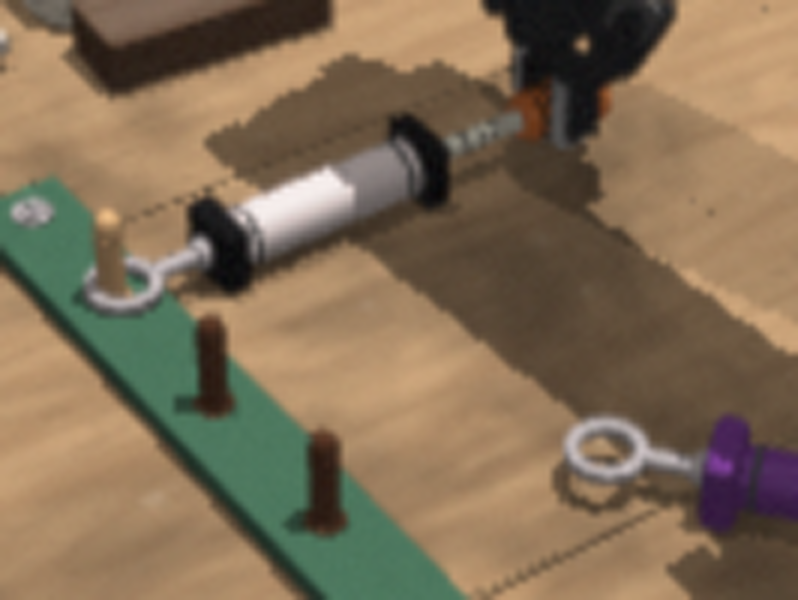

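The mouth stands in the green: at wrist crop (229,50–83) about 5 mm of green shows, with no red. The pull is steady at about 11 N and the eye is down on the peg, so I'm handing in.

```bash
python3 -c "
from workcell import manip
print(manip.hand_in())"
```

```text
the job is handed in; nothing more can be done
None
```

I slipped the steel eye of the silver balance over the pale peg, with the balance lying square to the rail. I then took the orange knob and drew the rod straight out, and handed in at about 14.7 s while still holding it under pull.

- **Pull:** the last wrist picture shows all three black lines and about 5 mm of green out of the mouth, with no red, so the rod is drawn about 39 mm. The measured pull was 10.3–11.5 N and the pose was steady to about 0.1 mm, which agrees with the spring. The last reading of the tool was 0.2° off square.
- **Eye:** the last scene picture shows it down around the pale peg, with the balance still square to the rail.
- **Bystanders:** I never went near the glue bottle, the clamp, the tape measure or the purple look-alike. I took no final picture of the first three.

No check failed or disagreed.

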